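Tighten the water filter's cover in cross order

TASK

Tighten the four hand nuts on the water filter's cover plate in cross order (any nut first, then the one diagonally opposite, then the other two), each clockwise by about half a turn until you feel it come home hard, and no further, so that the plate seats flat on its gasket. Don't lean on the plate, leave the bowl, jug and bottle where they stand, and let go at the end.

Things in the scene. Friction and masses are not known exactly. Their poses are not given: they have to be found in the camera images.
- filter: countertop water filter, fixed to the ledge: a grey plastic box 154 x 154 x 60 mm with a low rim round a square aluminium cover plate held by four black bar-handled hand nuts. Origin: centre of its underside; z up; a small steel tap (sticks out 118 mm from the centre) points along -x, roughly towards the robot
- plate: aluminium cover plate 140 x 140 x 5 mm, origin at the centre of its underside, which lies 60 mm above the ledge when the plate is seated flat; before tightening it stands about 1 to 1.6 mm higher and is slightly tilted; springy gasket below presses it up against the nuts, which draw it down
- plate_mid (a point): centre of the plate's top, on a 3 mm raised round boss of 44 mm diameter; 68 mm above the ledge when seated
- nut_a_bar (a point): bar centre of the far left nut (filter frame x +48, y +48 mm), diagonally opposite nut_c. Shape, all four alike: black plastic bar 48 mm long (along point x), 14 thick (y), 20 high (10 above and below the point), point 91 mm above the ledge; under it 13 mm of 14 mm neck, then a 26 mm round foot 3 mm high
- nut_b_bar (a point): bar centre of the far right nut (filter frame x +48, y -48 mm), diagonally opposite nut_d. Motion, all four alike: the bar turns in place on its stud, tightening clockwise seen from above; its foot travels down the thread 3 mm per whole turn and presses the plate; it stays where it is left and may be gripped again
- nut_c_bar (a point): bar centre of the near right nut (filter frame x -48, y -48 mm), diagonally opposite nut_a. Start, all four alike: 2.2 to 3.2 rad short of home, its own amount for each nut, too small a height to measure and unrelated to the bar's direction: home can only be felt
- nut_d_bar (a point): bar centre of the near left nut (filter frame x -48, y +48 mm), diagonally opposite nut_b. Feel, all four alike: turning takes about 0.06 N m; home is a springy stop, 0.1 N m rising by 2 N m per further rad; it springs back to home when let go. Winding it past 0.25 rad (0.6 N m) ruins the gasket
- foot_a (a point): centre of the underside of nut_a's foot: 65 mm above the ledge when home, 1.0 to 1.6 mm higher at the start
- seat_a (a point): gasket seat inside the body under nut_a, hidden: 40 mm above the ledge, sinking 0.12 mm when the nut is wound 0.25 rad past home
- foot_b (a point): centre of the underside of nut_b's foot: 65 mm above the ledge when home, 1.0 to 1.6 mm higher at the start
- seat_b (a point): gasket seat inside the body under nut_b, hidden: 40 mm above the ledge, sinking 0.12 mm when the nut is wound 0.25 rad past home
- foot_c (a point): centre of the underside of nut_c's foot: 65 mm above the ledge when home, 1.0 to 1.6 mm higher at the start
- seat_c (a point): gasket seat inside the body under nut_c, hidden: 40 mm above the ledge, sinking 0.12 mm when the nut is wound 0.25 rad past home
- foot_d (a point): centre of the underside of nut_d's foot: 65 mm above the ledge when home, 1.0 to 1.6 mm higher at the start
- seat_d (a point): gasket seat inside the body under nut_d, hidden: 40 mm above the ledge, sinking 0.12 mm when the nut is wound 0.25 rad past home
- bowl: small glass bowl, 110 mm wide, 45 mm high, loose; origin under its centre; leave alone
- jug: white ceramic jug, 92 mm wide, 125 mm high, with a handle along its +y reaching 77 mm from its axis, loose; origin under its centre; leave alone
- bottle: empty clear plastic bottle with a twist cap, 62 mm wide, 170 mm high, loose; origin under its centre; leave alone

How it is judged (in metres and radians):
On the way:
1. a first diagonal pair of nuts is home (within 0.25 rad) ((z of each of foot_a, foot_c in the frame of filter below 0.0651194 m or z of each of foot_b, foot_d in the frame of filter below 0.0651194 m)), for 0.1 s.
At the end, for the whole second after the job is handed in: All four nuts are home: none more than 0.12 rad (7 degrees) short of the felt stop nor still wound past it by more than that; the plate is seated within 0.5 mm and level within 0.006 rad (z of each of foot_a, foot_b, foot_c, foot_d in the frame of filter below 0.0650573 m and z of each of seat_a, seat_b, seat_c, seat_d in the frame of filter above 0.0399427 m and z of plate_mid in the frame of filter below 0.0685 m and angle between plate's own z axis and vertical below 0.006 rad); the robot touches nothing.
It fails at once if a nut is turned too far: wound more than 0.25 rad (14 degrees) past home, about 0.6 N m (z of any of seat_a, seat_b, seat_c, seat_d in the frame of filter below 0.0398806 m).
It fails at once if the cross order is broken: two neighbouring nuts are run most of the way down (within 1.1 rad of home) while the other two are not ((z of each of foot_a, foot_b in the frame of filter below 0.0655252 m and not (z of foot_c in the frame of filter below 0.0655252 m) and not (z of foot_d in the frame of filter below 0.0655252 m)) or (z of each of foot_b, foot_c in the frame of filter below 0.0655252 m and not (z of foot_d in the frame of filter below 0.0655252 m) and not (z of foot_a in the frame of filter below 0.0655252 m)) or (z of each of foot_c, foot_d in the frame of filter below 0.0655252 m and not (z of foot_a in the frame of filter below 0.0655252 m) and not (z of foot_b in the frame of filter below 0.0655252 m)) or (z of each of foot_d, foot_a in the frame of filter below 0.0655252 m and not (z of foot_b in the frame of filter below 0.0655252 m) and not (z of foot_c in the frame of filter below 0.0655252 m))).
It fails at once if the cover plate is struck or leaned on with more than 25 N (contact force between plate and the arm above 25 N).
It fails at once if the bowl, jug or bottle is moved by more than 20 mm or tipped (distance of any of bowl, jug, bottle from where it was at the start of the episode above 0.02 m or angle between any of bowl, jug, bottle's own z axis and vertical above 0.3 rad).
It also fails if it takes over 72 s, if anything falls off the work surface, if the arm or the gripper's body presses on something with over 40 N, if the wrist force passes 120 N, or if a joint passes its speed limit or range.

ROBOT

A 7-joint arm with a two-finger parallel gripper is mounted at the origin on the work surface. World frame = base frame: x ahead of the robot, y to its left, z up, the work surface at z = 0. Lengths are in m, angles in degrees, forces in N, time in s.
With the tool pointing down it reaches from about 0.35 to 0.9 m from the base axis. Payload 7.2 kg.
Tool frame: the origin (TCP) lies midway between the tips of the shut fingers; the grasp point (between the pads) lies 19 mm behind it; z points along the fingers, y is the direction in which the jaws open and shut (so a half turn about z gives the same grasp; the last joint's range is limited). The gripper opens to 85 mm and grips with 20 to 120 N. Pads are 22 mm wide; open, the fingers measure 114 mm over their backs; the gripper's body (76 mm by 85 mm) begins 54 mm behind the grasp point. The pads swing forward as they close: fully open they stand 13 mm farther back than shut.
Start: joints at [-75.928, 23.554, -0.728, 91.456, 0.321, 64.991, -4.71], TCP at [0.193, 0.594, 0.231] pointing down, gripper open.
Joint ranges: [-169.25, 169.25], [-16.82, 113.86], [-84.01, 82.57], [7.8, 145.47], [-59.2, 239.2], [7.22, 106.19], [-163.78, 163.78]. Speed limits (degrees/s): [136.94, 136.94, 172.46, 172.46, 180, 180, 180].

INTERFACE

Orientations are given as a 3x3 rotation matrix whose columns are the frame's x, y, z axes.
In Python, from cell import get_state, capture, ctrl, boxes_of, place_of gives the robot as it stands.
- The arm moves only by the tool step_arm, never from a script. Its argument "steps" is a list of rows, each an object of numbers: "x", "y", "z": the shift along the world's x, y, z in cm; "rx", "ry", "rz": the turn, a rotation vector about the world's x, y, z in degrees; "claw": the opening in per cent of the stroke, from 0 (shut) to 100 (fully open). In form: [{"x": .., "y": .., "z": .., "rx": .., "ry": .., "rz": .., "claw": ..}, ...]. A call has 1 to 12 rows; each row is the pose to reach, as a shift and turn from the pose commanded when the call began; what a row does not reach only later rows make up. A row lasts 1/12 s, in which the tool goes at most 41.7 mm and 7.16 degrees, less where a joint would pass 70% of its speed; a pose out of reach is approached as far as the arm can. A call with a gripper value outside its range is refused whole. The fingers move at their own pace and stop on an object; "force" is the grip in N (left out, the last holds). Time passes only in rows, so rows that repeat a pose let the fingers close. It gives the time, the measured TCP pose, the force and the opening at its end, in the units of the state.
- get_state(): the state, without advancing time (a new reading comes with each control period).
- capture(name): name is "scene" or "top"; returns a dict with "image" (480x640x3 uint8, blue, green, red), "fx", "fy", "cx", "cy" (pixels), "dist" ([k1, k2, p1, p2, k3] as OpenCV has them; the pictures are not rectified), "R" (3x3) and "t" (3): a world point X has camera coordinates R X + t. Camera axes: x right, y down, z forward; pixel columns grow to the right and rows downward; lengths in m; the calibration is good to about 2 mm. A picture is of the moment at which its call begins. There is no depth.
- ctrl.sign_off(): hands the job in, once; it reports no verdict.
Trained networks look in a picture, given as the dict that the camera call returned (one of the last four; its "shot" number tells which), for a name from the list of things; names that differ only in an ending like _2 or _b are one class to them, and where a whole thing is asked for, a point or a joint stands for the part that bears it (a point fixed in the world has none). Each returns a list of dicts, best first, with "p" (0 to 1); they miss things now and then, are a little off and sometimes report something else, mostly with a low value. They report only what shows in the picture. A call takes as long as a camera call.
- boxes_of(picture, thing): "rect" ([left, top, right, bottom] in pixels, round what is visible of it).
- place_of(picture, thing): "point" ([row, column] in pixels: a listed point, or the origin of a listed thing).
The state is a dict: "time_s": time; "q": joint angles; "joint_vel": joint speeds; "tau": joint torques, N m; "eef_pos": TCP position; "tool_rot": TCP orientation; "force": force on the tool from outside, world axes, zero at the start; "ft_torque": the same for the moment, N m; "grip_width": finger opening in m.
Only numpy, scipy, OpenCV 4.12 (cv2) and the standard library are available. Lean on these libraries where they do the work, as an engineer would, in place of code of your own. Each camera call takes 0.05 s, during which the arm holds its last target. There are 200 camera calls.

## Working session

There is one attempt and no reset: what is moved stays moved. The work goes in short steps, Python scripts to look and compute and a tool call to move; the robot and the scene stay as the last step left them, time stands still between calls to the robot, and variables do not carry over. Pictures are saved under pics/ and viewed, on a budget of 10 in all, crops included, one or two more only if the job needs it, and the job is handed in when it is done.

Besides the shell and the picture viewer there is one more tool, called after ">>>" by a JSON object that holds its "method" and its "body". step_arm: Moves the arm, as the interface text tells. Its arguments: {"type":"object","properties":{"steps":{"type":"array","items":{"type":"object","properties":{"x":{"type":"number"},"y":{"type":"number"},"z":{"type":"number"},"rx":{"type":"number"},"ry":{"type":"number"},"rz":{"type":"number"},"claw":{"type":"number"}}}},"force":{"type":"number"}},"required":["steps"]}

```bash
mkdir -p pics; ls; cat > h.py <<'E'
import numpy as np, cv2
from cell import get_state, capture, ctrl, boxes_of, place_of
def K(c): return np.array([[c["fx"],0,c["cx"]],[0,c["fy"],c["cy"]],[0,0,1.]])
def ray(c,uv):
    p=cv2.undistortPoints(np.array([[uv]],float),K(c),np.array(c["dist"],float))[0,0]
    R=np.array(c["R"]);t=np.array(c["t"]); return -R.T@t, R.T@np.array([p[0],p[1],1])
def atz(c,uv,z):
    o,d=ray(c,uv); return o+d*(z-o[2])/d[2]
def proj(c,X):
    return cv2.projectPoints(np.array(X,float).reshape(-1,1,3),cv2.Rodrigues(np.array(c["R"]))[0],np.array(c["t"],float),K(c),np.array(c["dist"],float))[0][:,0]
E
python3 - <<'E'
from h import *
s=get_state(); print({k:np.round(v,3).tolist() for k,v in s.items()})
for n in("scene","top"):
    c=capture(n); cv2.imwrite(f"pics/{n}0.png",c["image"])
    print(n,"cam at",np.round(-np.array(c["R"]).T@np.array(c["t"]),3))
    for th,z in(("filter",0),("plate_mid",.069),("nut_a_bar",.092),("bowl",0),("jug",0),("bottle",0)):
        for r in place_of(c,th)[:5]:
            v,u=r["point"]; print(th,round(r["p"],2),np.round([u,v]),np.round(atz(c,(u,v),z),4))
E
```

```text
pics
{'time_s': 0.0, 'q': [-75.929, 23.601, -0.729, 91.504, 0.321, 64.991, -4.709], 'joint_vel': [0.018, -0.136, 0.122, 0.158, -0.061, 0.091, 0.035], 'tau': [-0.001, -60.063, 0.682, -29.942, 0.014, 0.01, 0.0], 'eef_pos': [0.193, 0.594, 0.23], 'tool_rot': [[-0.951, 0.309, -0.0], [0.309, 0.951, -0.002], [-0.0, -0.002, -1.0]], 'force': [-0.696, -0.615, 0.297], 'ft_torque': [0.053, 0.002, -0.02], 'grip_width': 0.086}
scene cam at [1.015 0.135 0.894]
plate_mid 0.86 [360. 279.] [0.5805 0.0546 0.069 ]
nut_a_bar 0.52 [367. 307.] [0.6382 0.0836 0.092 ]
nut_a_bar 0.29 [224. 190.] [ 0.4965 -0.2408  0.092 ]
bowl 0.83 [227. 191.] [ 0.4374 -0.2761  0.    ]
jug 0.88 [518. 285.] [0.4556 0.3349 0.    ]
jug 0.41 [368. 311.] [0.601  0.0812 0.    ]
jug 0.19 [401. 262.] [0.4828 0.1112 0.    ]
bottle 0.62 [147. 277.] [ 0.6771 -0.3347  0.    ]
top cam at [ 0.466 -0.02   1.379]
plate_mid 0.8 [278. 204.] [0.5773 0.0524 0.069 ]
plate_mid 0.25 [250. 221.] [0.54   0.1113 0.069 ]
nut_a_bar 0.73 [261. 173.] [0.6403 0.0898 0.092 ]
nut_a_bar 0.37 [306. 188.] [ 0.6108 -0.0068  0.092 ]
bowl 0.83 [423. 273.] [ 0.4373 -0.2769  0.    ]
jug 0.59 [158. 259.] [0.45   0.3266 0.    ]
bottle 0.73 [454. 168.] [ 0.6788 -0.3444  0.    ]
```

```bash
python3 - <<'E'
import cv2,numpy as np
a=cv2.imread("pics/top0.png")[130:290,200:360]; b=cv2.imread("pics/scene0.png")[200:360,280:440]
cv2.imwrite("pics/z0.png",np.hstack([cv2.resize(i,(400,400),interpolation=3) for i in(a,b)]))
E
```

```text
(no output)
```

View pics/z0.png

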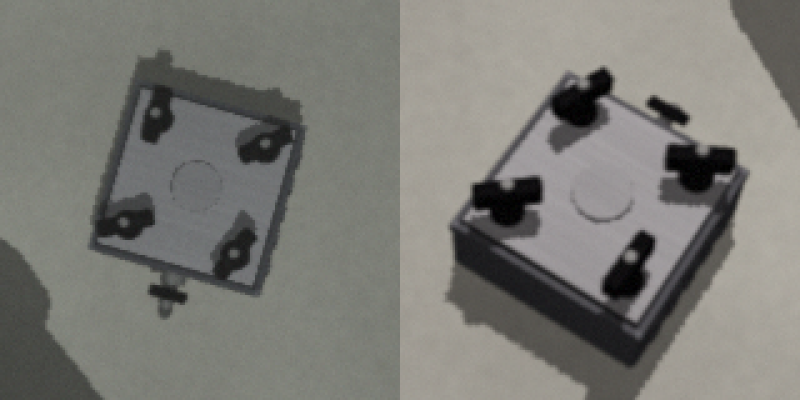

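View pics/top0.png

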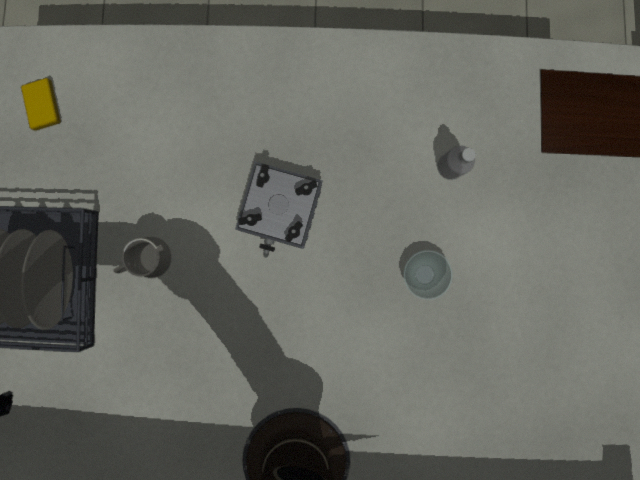

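The top view shows the filter at about (278,204), with the tap pointing down-left to (266,250), so its yaw is about -14°. The bowl, jug and bottle stand well clear. Next I fit the filter yaw and the bar angles against both views.

```bash
cat > fit.py <<'E'
from h import *
from scipy.optimize import minimize
def box(cx,cy,ang,L,W,z0,z1):
    u=np.array([np.cos(ang),np.sin(ang)]);v=np.array([-u[1],u[0]]);
    return [[*(np.array([cx,cy])+a*u*L/2+b*v*W/2),z] for a in(-1,1) for b in(-1,1) for z in(z0,z1)]
S=6
def small(c,org,n=170):
    i=cv2.cvtColor(c["image"],cv2.COLOR_BGR2GRAY)[org[1]:org[1]+n,org[0]:org[0]+n]
    return cv2.resize(i,None,fx=S,fy=S,interpolation=cv2.INTER_CUBIC).astype(float)
def hullmask(c,pts,org,shape):
    p=(proj(c,pts)-org+.5)*S-.5
    m=np.zeros(shape,np.uint8);cv2.fillConvexPoly(m,cv2.convexHull(p.astype(np.float32)).astype(np.int32),1);return m
cams=[capture("top"),capture("scene")]; orgs=[np.array([195,120]),np.array([275,195])]
im=[small(c,o) for c,o in zip(cams,orgs)]
# plate/body: bright top-plate square vs dark ring around
def fcost(p):
    s=0
    for c,o,i in zip(cams,orgs,im):
        a=hullmask(c,box(p[0],p[1],p[2],.138,.138,.066,.0662),o,i.shape).astype(bool)
        b=hullmask(c,box(p[0],p[1],p[2],.154,.154,.066,.0662),o,i.shape).astype(bool)&~a
        s+=i[b].mean()-i[a].mean()
    return s
best=min((minimize(fcost,[.579,.053,np.radians(y)],method="Nelder-Mead",options=dict(initial_simplex=[[.579,.053,np.radians(y)],[.585,.053,np.radians(y)],[.579,.059,np.radians(y)],[.579,.053,np.radians(y+4)]])) for y in(-18,-12)),key=lambda r:r.fun)
X,Y,T=best.x; print("filter",best.x[:2].round(4),np.degrees(T).round(1),best.fun)
for n,(sx,sy) in dict(a=(1,1),b=(1,-1),c=(-1,-1),d=(-1,1)).items():
    nx=X+np.cos(T)*.048*sx-np.sin(T)*.048*sy; ny=Y+np.sin(T)*.048*sx+np.cos(T)*.048*sy
    def cost(k,dx,dy,each=False):
        r=[]
        for c,o,i in zip(cams,orgs,im):
            m=hullmask(c,box(nx+dx,ny+dy,np.radians(k),.048,.014,.082,.102),o,i.shape).astype(bool)
            r.append(np.minimum(i[m],90).mean())
        return r if each else sum(r)
    res=sorted((cost(k,dx,dy),k,dx,dy) for k in range(-90,90,3) for dx in(-.004,-.002,0,.002,.004) for dy in(-.004,-.002,0,.002,.004))[0]
    solo=[min((cost(k,0,0,True)[j],k) for k in range(-90,90,2))[1] for j in(0,1)]
    print(n,"nut",np.round([nx,ny],4),"bar ang",res[1],"off",res[2:],"cost",round(res[0],1),"per cam",solo)
    for j,(c,o) in enumerate(zip(cams,orgs)):
        p=(proj(c,box(nx,ny,np.radians(res[1]),.048,.014,.101,.101))-o+.5)*S
        cv2.polylines(im[j],[cv2.convexHull(p.astype(np.float32)).astype(np.int32)],True,255,2)
cv2.imwrite("pics/fit.png",cv2.resize(np.hstack(im),(800,400)))
E
python3 fit.py
```

```text
filter [0.5774 0.0539] -14.0 -67.11494733235983
a nut [0.6355 0.0888] bar ang -9 off (0, 0) cost 76.4 per cam [-12, -8]
b nut [ 0.6123 -0.0043] bar ang -63 off (0, 0) cost 69.4 per cam [-62, -68]
c nut [0.5192 0.0189] bar ang -27 off (0, 0) cost 70.7 per cam [-34, -26]
d nut [0.5424 0.112 ] bar ang -75 off (0, 0) cost 67.5 per cam [-76, -78][ WARN:0@16.964] global loadsave.cpp:1063 imwrite_ Unsupported depth image for selected encoder is fallbacked to CV_8U.
```

View pics/fit.png

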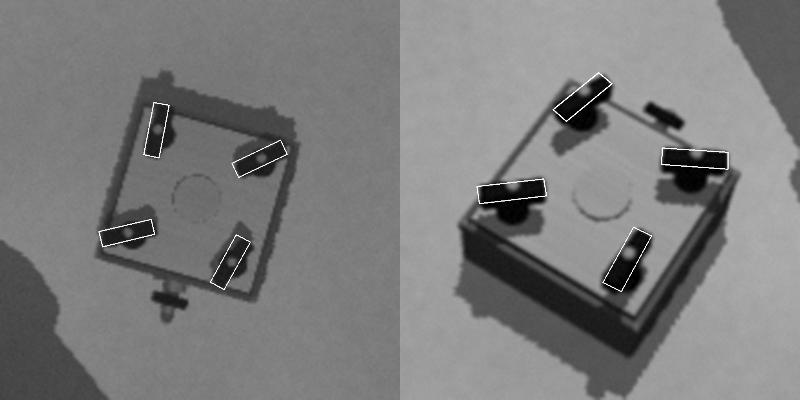

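The outlines sit on all four bars in both views: a -10°, b -64°, c -27°, d -76°. Going above nut a first.

>>> {"method": "step_arm", "body": {"steps": [{"z": 4,"claw": 45},{"z": 8,"claw": 45},{"x": 44.2,"y": -50.5,"z": 8,"rz": 8,"claw": 45},{"x": 44.2,"y": -50.5,"z": 8,"rz": 8,"claw": 45},{"x": 44.2,"y": -50.5,"z": 8,"rz": 8,"claw": 45},{"x": 44.2,"y": -50.5,"z": 8,"rz": 8,"claw": 45},{"x": 44.2,"y": -50.5,"z": 8,"rz": 8,"claw": 45},{"x": 44.2,"y": -50.5,"z": 8,"rz": 8,"claw": 45},{"x": 44.2,"y": -50.5,"z": 8,"rz": 8,"claw": 45},{"x": 44.2,"y": -50.5,"z": 8,"rz": 8,"claw": 45},{"x": 44.2,"y": -50.5,"z": 8,"rz": 8,"claw": 45},{"x": 44.2,"y": -50.5,"z": 8,"rz": 8,"claw": 45}], "force": 60}}

```text
schema error: expected keys x, y, z, rx, ry, rz, claw
```

>>> {"method": "step_arm", "body": {"steps": [{"x": 0,"y": 0,"z": 4,"rx": 0,"ry": 0,"rz": 0,"claw": 45},{"x": 0,"y": 0,"z": 8,"rx": 0,"ry": 0,"rz": 0,"claw": 45},{"x": 44.2,"y": -50.5,"z": 8,"rx": 0,"ry": 0,"rz": 8,"claw": 45},{"x": 44.2,"y": -50.5,"z": 8,"rx": 0,"ry": 0,"rz": 8,"claw": 45},{"x": 44.2,"y": -50.5,"z": 8,"rx": 0,"ry": 0,"rz": 8,"claw": 45},{"x": 44.2,"y": -50.5,"z": 8,"rx": 0,"ry": 0,"rz": 8,"claw": 45},{"x": 44.2,"y": -50.5,"z": 8,"rx": 0,"ry": 0,"rz": 8,"claw": 45},{"x": 44.2,"y": -50.5,"z": 8,"rx": 0,"ry": 0,"rz": 8,"claw": 45},{"x": 44.2,"y": -50.5,"z": 8,"rx": 0,"ry": 0,"rz": 8,"claw": 45},{"x": 44.2,"y": -50.5,"z": 8,"rx": 0,"ry": 0,"rz": 8,"claw": 45},{"x": 44.2,"y": -50.5,"z": 8,"rx": 0,"ry": 0,"rz": 8,"claw": 45},{"x": 44.2,"y": -50.5,"z": 8,"rx": 0,"ry": 0,"rz": 8,"claw": 45}], "force": 60}}

```text
time_s: 1.8
eef_pos: [0.4684, 0.2792, 0.3117]
tool_rot: [[-0.985, 0.173, 0.001], [0.173, 0.985, 0.001], [-0.0, 0.001, -1.0]]
force: [1.0, 0.2, 0.1]
grip_width: 0.0387
```

>>> {"method": "step_arm", "body": {"steps": [{"x": 16.5,"y": -19,"z": -8,"rx": 0,"ry": 0,"rz": 0,"claw": 45},{"x": 16.5,"y": -19,"z": -8,"rx": 0,"ry": 0,"rz": 0,"claw": 45},{"x": 16.5,"y": -19,"z": -8,"rx": 0,"ry": 0,"rz": 0,"claw": 45},{"x": 16.5,"y": -19,"z": -8,"rx": 0,"ry": 0,"rz": 0,"claw": 45},{"x": 16.5,"y": -19,"z": -8,"rx": 0,"ry": 0,"rz": 0,"claw": 45},{"x": 16.5,"y": -19,"z": -8,"rx": 0,"ry": 0,"rz": 0,"claw": 45},{"x": 16.5,"y": -19,"z": -8,"rx": 0,"ry": 0,"rz": 0,"claw": 45},{"x": 16.5,"y": -19,"z": -15,"rx": 0,"ry": 0,"rz": 0,"claw": 45},{"x": 16.5,"y": -19,"z": -15,"rx": 0,"ry": 0,"rz": 0,"claw": 45},{"x": 16.5,"y": -19,"z": -15,"rx": 0,"ry": 0,"rz": 0,"claw": 45}]}}

```text
time_s: 2.63
eef_pos: [0.6287, 0.0905, 0.1552]
tool_rot: [[-0.985, 0.174, -0.01], [0.174, 0.985, -0.002], [0.009, -0.004, -1.0]]
force: [-1.7, 0.1, -0.7]
grip_width: 0.0381
```

```bash
python3 - <<'E'
from h import *
s=get_state(); print(s["eef_pos"],s["q"],np.round(s["ft_torque"],3),s["tau"][6],s["force"])
E
```

```text
[0.62873635 0.09046169 0.15523179] [-23.47619638  29.24163817  15.51233013  94.96744393  -8.88703761
  57.56878316  75.00301969] [-0.011  0.115  0.002] 0.15147447120398283 [-1.69268623  0.07726684 -0.73535569]
```

>>> {"method": "step_arm", "body": {"steps": [{"x": 0.2,"y": 0,"z": -2,"rx": 0,"ry": 0,"rz": 0,"claw": 45},{"x": 0.2,"y": 0,"z": -2,"rx": 0,"ry": 0,"rz": 0,"claw": 45},{"x": 0.2,"y": 0,"z": -2,"rx": 0,"ry": 0,"rz": 0,"claw": 45},{"x": 0.2,"y": 0,"z": -2,"rx": 0,"ry": 0,"rz": 0,"claw": 45}]}}

```text
time_s: 2.97
eef_pos: [0.635, 0.0914, 0.1432]
tool_rot: [[-0.985, 0.173, 0.002], [0.173, 0.985, 0.001], [-0.002, 0.001, -1.0]]
force: [-0.0, 0.0, 0.4]
grip_width: 0.0384
```

```bash
python3 - <<'E'
from h import *
s=get_state(); print(s["eef_pos"],np.round(s["ft_torque"],3),s["tau"][6],s["force"])
c=[capture("top")["image"][110:270,200:400],capture("scene")["image"][160:320,260:460]]
cv2.imwrite("pics/p4.png",np.hstack([cv2.resize(i,(400,320),interpolation=3) for i in c]))
E
```

```text
[0.63503304 0.09137185 0.14323736] [-0.025 -0.019  0.042] -0.0012655417594942264 [-0.00527654  0.00056701  0.35612133]
```

View pics/p4.png

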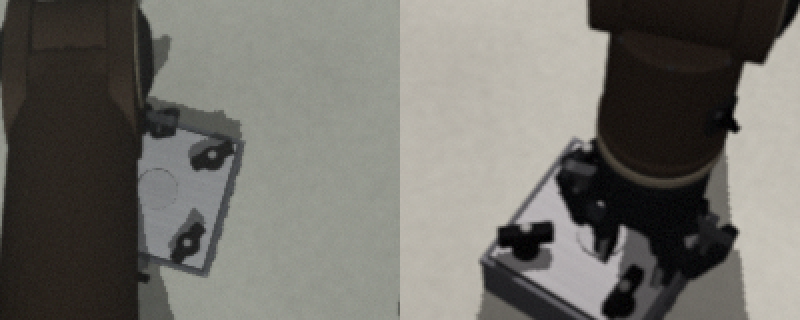

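The gripper hangs above the far left nut with both fingers clear of the neighbouring nuts. Now descending and closing.

>>> {"method": "step_arm", "body": {"steps": [{"x": 0.1,"y": -0.25,"z": -2,"rx": 0,"ry": 0,"rz": 0,"claw": 45},{"x": 0.1,"y": -0.25,"z": -4,"rx": 0,"ry": 0,"rz": 0,"claw": 45},{"x": 0.1,"y": -0.25,"z": -5.5,"rx": 0,"ry": 0,"rz": 0,"claw": 45},{"x": 0.1,"y": -0.25,"z": -6.6,"rx": 0,"ry": 0,"rz": 0,"claw": 45},{"x": 0.1,"y": -0.25,"z": -6.6,"rx": 0,"ry": 0,"rz": 0,"claw": 45},{"x": 0.1,"y": -0.25,"z": -6.6,"rx": 0,"ry": 0,"rz": 0,"claw": 10},{"x": 0.1,"y": -0.25,"z": -6.6,"rx": 0,"ry": 0,"rz": 0,"claw": 0},{"x": 0.1,"y": -0.25,"z": -6.6,"rx": 0,"ry": 0,"rz": 0,"claw": 0},{"x": 0.1,"y": -0.25,"z": -6.6,"rx": 0,"ry": 0,"rz": 0,"claw": 0}], "force": 40}}

```text
time_s: 3.82
eef_pos: [0.6364, 0.0869, 0.0767]
tool_rot: [[-0.985, 0.175, 0.002], [0.175, 0.985, -0.001], [-0.002, -0.001, -1.0]]
force: [0.7, -4.4, 1.4]
grip_width: 0.0132
```

```bash
cat > st.py <<'E'
from h import *
s=get_state(); print("t %.2f"%s["time_s"],"pos",s["eef_pos"].round(4) if hasattr(s["eef_pos"],"round") else s["eef_pos"],"yaw_y %.2f"%np.degrees(np.arctan2(s["tool_rot"][1][1],s["tool_rot"][0][1])),"ft",np.round(s["ft_torque"],3),"tau7 %.3f"%s["tau"][6],"F",np.round(s["force"],1),"q7 %.1f"%s["q"][6],"grip %.4f"%s["grip_width"])
E
python3 st.py
```

```text
t 3.82 pos [0.6364 0.0869 0.0767] yaw_y 79.95 ft [-1.003 -0.088 -0.025] tau7 0.000 F [ 0.7 -4.4  1.4] q7 76.7 grip 0.0132
```

>>> {"method": "step_arm", "body": {"steps": [{"x": 0,"y": -0.2,"z": 0,"rx": 0,"ry": 0,"rz": -7,"claw": 0},{"x": 0,"y": -0.2,"z": 0,"rx": 0,"ry": 0,"rz": -14,"claw": 0},{"x": 0,"y": -0.2,"z": 0,"rx": 0,"ry": 0,"rz": -21,"claw": 0},{"x": 0,"y": -0.2,"z": 0,"rx": 0,"ry": 0,"rz": -28,"claw": 0},{"x": 0,"y": -0.2,"z": 0,"rx": 0,"ry": 0,"rz": -35,"claw": 0},{"x": 0,"y": -0.2,"z": 0,"rx": 0,"ry": 0,"rz": -42,"claw": 0},{"x": 0,"y": -0.2,"z": 0,"rx": 0,"ry": 0,"rz": -49,"claw": 0},{"x": 0,"y": -0.2,"z": 0,"rx": 0,"ry": 0,"rz": -56,"claw": 0},{"x": 0,"y": -0.2,"z": 0,"rx": 0,"ry": 0,"rz": -63,"claw": 0},{"x": 0,"y": -0.2,"z": 0,"rx": 0,"ry": 0,"rz": -70,"claw": 0},{"x": 0,"y": -0.2,"z": 0,"rx": 0,"ry": 0,"rz": -77,"claw": 0},{"x": 0,"y": -0.2,"z": 0,"rx": 0,"ry": 0,"rz": -84,"claw": 0}]}}

```text
time_s: 4.82
eef_pos: [0.634, 0.0844, 0.0766]
tool_rot: [[0.076, 0.997, -0.002], [0.997, -0.076, -0.001], [-0.001, -0.002, -1.0]]
force: [-10.2, -6.4, 10.2]
grip_width: 0.0134
```

```bash
python3 st.py
```

```text
t 4.82 pos [0.634  0.0844 0.0766] yaw_y -4.39 ft [-1.583  2.058  0.187] tau7 1.879 F [-10.2  -6.4  10.2] q7 7.2 grip 0.0134
```

>>> {"method": "step_arm", "body": {"steps": [{"x": -0.3,"y": -0.25,"z": 0.1,"rx": 0,"ry": 0,"rz": 0,"claw": 0},{"x": -0.3,"y": -0.25,"z": 0.1,"rx": 0,"ry": 0,"rz": 0,"claw": 0},{"x": -0.3,"y": -0.25,"z": 0.1,"rx": 0,"ry": 0,"rz": 0,"claw": 0}]}}

```text
time_s: 5.07
eef_pos: [0.6332, 0.0841, 0.0768]
tool_rot: [[0.068, 0.998, 0.002], [0.998, -0.068, 0.0], [0.0, 0.002, -1.0]]
force: [3.1, -1.3, -3.1]
grip_width: 0.0129
```

```bash
python3 st.py
```

```text
t 5.07 pos [0.6332 0.0841 0.0768] yaw_y -3.90 ft [-0.512 -0.868 -0.072] tau7 0.037 F [ 3.1 -1.3 -3.1] q7 7.7 grip 0.0129
```

>>> {"method": "step_arm", "body": {"steps": [{"x": 0.1,"y": 0,"z": -0.05,"rx": 0,"ry": 0,"rz": -6,"claw": 0},{"x": 0.1,"y": 0,"z": -0.05,"rx": 0,"ry": 0,"rz": -12,"claw": 0},{"x": 0.1,"y": 0,"z": -0.05,"rx": 0,"ry": 0,"rz": -18,"claw": 0},{"x": 0.1,"y": 0,"z": -0.05,"rx": 0,"ry": 0,"rz": -24,"claw": 0},{"x": 0.1,"y": 0,"z": -0.05,"rx": 0,"ry": 0,"rz": -30,"claw": 0},{"x": 0.1,"y": 0,"z": -0.05,"rx": 0,"ry": 0,"rz": -35,"claw": 0},{"x": 0.1,"y": 0,"z": -0.05,"rx": 0,"ry": 0,"rz": -35,"claw": 0}]}}

```text
time_s: 5.65
eef_pos: [0.6321, 0.0845, 0.0766]
tool_rot: [[0.632, 0.775, -0.003], [0.775, -0.632, 0.001], [-0.001, -0.003, -1.0]]
force: [-7.2, -1.3, 8.3]
grip_width: 0.0132
```

```bash
python3 st.py
```

```text
t 5.65 pos [0.6321 0.0845 0.0766] yaw_y -39.19 ft [-0.333  1.319 -0.045] tau7 -1.236 F [-7.2 -1.3  8.3] q7 -21.4 grip 0.0132
```

>>> {"method": "step_arm", "body": {"steps": [{"x": -0.2,"y": 0,"z": 0.05,"rx": 0,"ry": 0,"rz": -4,"claw": 0},{"x": -0.2,"y": 0,"z": 0.05,"rx": 0,"ry": 0,"rz": -7,"claw": 0},{"x": -0.2,"y": 0,"z": 0.05,"rx": 0,"ry": 0,"rz": -7,"claw": 0},{"x": -0.2,"y": 0,"z": 0.05,"rx": 0,"ry": 0,"rz": -7,"claw": 0}]}}

```text
time_s: 5.98
eef_pos: [0.6315, 0.0847, 0.0767]
tool_rot: [[0.717, 0.697, 0.0], [0.697, -0.717, 0.001], [0.001, -0.001, -1.0]]
force: [-1.3, 0.2, 2.5]
grip_width: 0.0133
```

```bash
python3 st.py
```

```text
t 5.98 pos [0.6315 0.0847 0.0767] yaw_y -45.81 ft [-0.088  0.074 -0.099] tau7 -0.172 F [-1.3  0.2  2.5] q7 -26.9 grip 0.0133
```

>>> {"method": "step_arm", "body": {"steps": [{"x": 0,"y": 0,"z": 0,"rx": 0,"ry": 0,"rz": -4,"claw": 0},{"x": 0,"y": 0,"z": 0,"rx": 0,"ry": 0,"rz": -8,"claw": 0},{"x": 0,"y": 0,"z": 0,"rx": 0,"ry": 0,"rz": -8,"claw": 0},{"x": 0,"y": 0,"z": 0,"rx": 0,"ry": 0,"rz": -8,"claw": 0}]}}

```text
time_s: 6.32
eef_pos: [0.6313, 0.085, 0.0767]
tool_rot: [[0.807, 0.591, -0.0], [0.591, -0.807, 0.001], [0.001, -0.001, -1.0]]
force: [-2.8, 2.3, 6.1]
grip_width: 0.0131
```

```bash
python3 st.py
```

```text
t 6.32 pos [0.6313 0.085  0.0767] yaw_y -53.79 ft [ 0.251  0.461 -0.026] tau7 -0.197 F [-2.8  2.3  6.1] q7 -33.5 grip 0.0131
```

>>> {"method": "step_arm", "body": {"steps": [{"x": 0,"y": 0.05,"z": 0.05,"rx": 0,"ry": 0,"rz": -4,"claw": 0},{"x": 0,"y": 0.05,"z": 0.05,"rx": 0,"ry": 0,"rz": -8,"claw": 0},{"x": 0,"y": 0.05,"z": 0.05,"rx": 0,"ry": 0,"rz": -8,"claw": 0},{"x": 0,"y": 0.05,"z": 0.05,"rx": 0,"ry": 0,"rz": -8,"claw": 0}]}}

```text
time_s: 6.65
eef_pos: [0.631, 0.0852, 0.0767]
tool_rot: [[0.881, 0.474, -0.001], [0.474, -0.881, 0.001], [-0.0, -0.001, -1.0]]
force: [-2.9, 3.4, 2.5]
grip_width: 0.013
```

```bash
python3 st.py
```

```text
t 6.65 pos [0.631  0.0852 0.0767] yaw_y -61.74 ft [ 0.435  0.462 -0.046] tau7 -0.241 F [-2.9  3.4  2.5] q7 -40.1 grip 0.0130
```

>>> {"method": "step_arm", "body": {"steps": [{"x": -0.1,"y": 0.1,"z": 0,"rx": 0,"ry": 0,"rz": -4,"claw": 0},{"x": -0.1,"y": 0.1,"z": 0,"rx": 0,"ry": 0,"rz": -8,"claw": 0},{"x": -0.1,"y": 0.1,"z": 0,"rx": 0,"ry": 0,"rz": -8,"claw": 0},{"x": -0.1,"y": 0.1,"z": 0,"rx": 0,"ry": 0,"rz": -8,"claw": 0}]}}

```text
time_s: 6.98
eef_pos: [0.6307, 0.0857, 0.0768]
tool_rot: [[0.938, 0.346, 0.001], [0.346, -0.938, -0.0], [0.001, 0.0, -1.0]]
force: [1.0, 1.7, -0.3]
grip_width: 0.0134
```

```bash
python3 st.py
```

```text
t 6.98 pos [0.6307 0.0857 0.0768] yaw_y -69.73 ft [ 0.225 -0.252 -0.047] tau7 -0.229 F [ 1.   1.7 -0.3] q7 -46.8 grip 0.0134
```

>>> {"method": "step_arm", "body": {"steps": [{"x": 0,"y": 0.05,"z": 0,"rx": 0,"ry": 0,"rz": -4,"claw": 0},{"x": 0,"y": 0.05,"z": 0,"rx": 0,"ry": 0,"rz": -8,"claw": 0},{"x": 0,"y": 0.05,"z": 0,"rx": 0,"ry": 0,"rz": -8,"claw": 0},{"x": 0,"y": 0.05,"z": 0,"rx": 0,"ry": 0,"rz": -8,"claw": 0}]}}

```text
time_s: 7.32
eef_pos: [0.6305, 0.0861, 0.0768]
tool_rot: [[0.977, 0.213, 0.0], [0.213, -0.977, -0.0], [0.0, 0.0, -1.0]]
force: [1.2, 1.4, -0.9]
grip_width: 0.0136
```

```bash
python3 st.py
```

```text
t 7.32 pos [0.6305 0.0861 0.0768] yaw_y -77.72 ft [ 0.261 -0.305 -0.054] tau7 -0.227 F [ 1.2  1.4 -0.9] q7 -53.6 grip 0.0136
```

>>> {"method": "step_arm", "body": {"steps": [{"x": 0,"y": 0,"z": 0,"rx": 0,"ry": 0,"rz": -4,"claw": 0},{"x": 0,"y": 0,"z": 0,"rx": 0,"ry": 0,"rz": -8,"claw": 0},{"x": 0,"y": 0,"z": 0,"rx": 0,"ry": 0,"rz": -8,"claw": 0},{"x": 0,"y": 0,"z": 0,"rx": 0,"ry": 0,"rz": -8,"claw": 0}]}}

```text
time_s: 7.65
eef_pos: [0.6304, 0.0864, 0.0767]
tool_rot: [[0.997, 0.075, 0.0], [0.075, -0.997, 0.0], [0.0, -0.0, -1.0]]
force: [1.8, 3.0, 0.2]
grip_width: 0.0135
```

```bash
python3 st.py
```

```text
t 7.65 pos [0.6304 0.0864 0.0767] yaw_y -85.70 ft [ 0.512 -0.259 -0.082] tau7 -0.230 F [1.8 3.  0.2] q7 -60.3 grip 0.0135
```

>>> {"method": "step_arm", "body": {"steps": [{"x": 0,"y": 0.1,"z": 0,"rx": 0,"ry": 0,"rz": -4,"claw": 0},{"x": 0,"y": 0.1,"z": 0,"rx": 0,"ry": 0,"rz": -7,"claw": 0},{"x": 0,"y": 0.1,"z": 0,"rx": 0,"ry": 0,"rz": -7,"claw": 0},{"x": 0,"y": 0.1,"z": 0,"rx": 0,"ry": 0,"rz": -7,"claw": 0}]}}

```text
time_s: 7.98
eef_pos: [0.6304, 0.0869, 0.0768]
tool_rot: [[0.999, -0.047, 0.0], [-0.047, -0.999, -0.0], [0.0, 0.0, -1.0]]
force: [0.4, 1.3, -0.5]
grip_width: 0.0136
```

```bash
python3 st.py
```

```text
t 7.98 pos [0.6304 0.0869 0.0768] yaw_y -92.72 ft [ 0.171 -0.322  0.278] tau7 -0.494 F [ 0.4  1.3 -0.5] q7 -66.3 grip 0.0136
```

The stop is clear: torque jumped by about 0.33 N m within the last 7°. Release a and go to c.

>>> {"method": "step_arm", "body": {"steps": [{"x": 0,"y": 0,"z": 0,"rx": 0,"ry": 0,"rz": 0,"claw": 45},{"x": 0,"y": 0,"z": 0,"rx": 0,"ry": 0,"rz": 0,"claw": 45},{"x": 0,"y": 0,"z": 0,"rx": 0,"ry": 0,"rz": 0,"claw": 45},{"x": 0,"y": 0,"z": 4,"rx": 0,"ry": 0,"rz": 0,"claw": 45},{"x": 0,"y": 0,"z": 8,"rx": 0,"ry": 0,"rz": 7,"claw": 45},{"x": -3,"y": -2,"z": 8,"rx": 0,"ry": 0,"rz": 14,"claw": 45},{"x": -6,"y": -4,"z": 8,"rx": 0,"ry": 0,"rz": 21,"claw": 45},{"x": -9,"y": -5.5,"z": 8,"rx": 0,"ry": 0,"rz": 28,"claw": 45},{"x": -11.3,"y": -7,"z": 8,"rx": 0,"ry": 0,"rz": 35,"claw": 45},{"x": -11.3,"y": -7,"z": 8,"rx": 0,"ry": 0,"rz": 42,"claw": 45},{"x": -11.3,"y": -7,"z": 8,"rx": 0,"ry": 0,"rz": 49,"claw": 45},{"x": -11.3,"y": -7,"z": 8,"rx": 0,"ry": 0,"rz": 56,"claw": 45}]}}

```text
time_s: 8.98
eef_pos: [0.5169, 0.0165, 0.1572]
tool_rot: [[0.597, 0.802, 0.001], [0.802, -0.597, 0.001], [0.001, -0.0, -1.0]]
force: [-0.3, 1.0, 0.4]
grip_width: 0.0384
```

>>> {"method": "step_arm", "body": {"steps": [{"x": 0,"y": 0,"z": 0,"rx": 0,"ry": 0,"rz": 7,"claw": 45},{"x": 0,"y": 0,"z": 0,"rx": 0,"ry": 0,"rz": 14,"claw": 45},{"x": 0,"y": 0,"z": 0,"rx": 0,"ry": 0,"rz": 21,"claw": 45},{"x": 0,"y": 0,"z": 0,"rx": 0,"ry": 0,"rz": 28,"claw": 45},{"x": 0,"y": 0,"z": 0,"rx": 0,"ry": 0,"rz": 35,"claw": 45},{"x": 0,"y": 0,"z": 0,"rx": 0,"ry": 0,"rz": 42,"claw": 45},{"x": 0,"y": 0,"z": 0,"rx": 0,"ry": 0,"rz": 49,"claw": 45},{"x": 0,"y": 0,"z": 0,"rx": 0,"ry": 0,"rz": 56,"claw": 45},{"x": 0,"y": 0,"z": 0,"rx": 0,"ry": 0,"rz": 63,"claw": 45},{"x": 0,"y": 0,"z": 0,"rx": 0,"ry": 0,"rz": 70,"claw": 45},{"x": 0,"y": 0,"z": 0,"rx": 0,"ry": 0,"rz": 77,"claw": 45},{"x": 0,"y": 0,"z": 0,"rx": 0,"ry": 0,"rz": 84,"claw": 45}]}}

```text
time_s: 9.98
eef_pos: [0.5172, 0.0164, 0.1569]
tool_rot: [[-0.736, 0.677, 0.0], [0.677, 0.736, -0.0], [-0.0, -0.0, -1.0]]
force: [0.3, -0.2, 0.0]
grip_width: 0.0385
```

>>> {"method": "step_arm", "body": {"steps": [{"x": 0,"y": 0,"z": 0,"rx": 0,"ry": 0,"rz": 7,"claw": 45},{"x": 0,"y": 0,"z": 0,"rx": 0,"ry": 0,"rz": 14,"claw": 45},{"x": 0,"y": 0,"z": 0,"rx": 0,"ry": 0,"rz": 14,"claw": 45},{"x": 0,"y": 0,"z": 0,"rx": 0,"ry": 0,"rz": 14,"claw": 45}]}}

```text
time_s: 10.32
eef_pos: [0.5172, 0.0164, 0.1569]
tool_rot: [[-0.873, 0.488, 0.0], [0.488, 0.873, 0.0], [-0.0, 0.0, -1.0]]
force: [-0.2, 1.1, 0.3]
grip_width: 0.0386
```

```bash
python3 st.py
```

```text
t 10.32 pos [0.5172 0.0164 0.1569] yaw_y 60.79 ft [-0.01  -0.012  0.033] tau7 0.652 F [-0.2  1.1  0.3] q7 65.6 grip 0.0386
```

>>> {"method": "step_arm", "body": {"steps": [{"x": 0,"y": 0.05,"z": -3,"rx": 0,"ry": 0,"rz": 1,"claw": 45},{"x": 0,"y": 0.05,"z": -5.5,"rx": 0,"ry": 0,"rz": 1,"claw": 45},{"x": 0,"y": 0.05,"z": -7,"rx": 0,"ry": 0,"rz": 1,"claw": 45},{"x": 0,"y": 0.05,"z": -8,"rx": 0,"ry": 0,"rz": 1,"claw": 45},{"x": 0,"y": 0.05,"z": -8,"rx": 0,"ry": 0,"rz": 1,"claw": 45},{"x": 0,"y": 0.05,"z": -8,"rx": 0,"ry": 0,"rz": 1,"claw": 10},{"x": 0,"y": 0.05,"z": -8,"rx": 0,"ry": 0,"rz": 1,"claw": 0},{"x": 0,"y": 0.05,"z": -8,"rx": 0,"ry": 0,"rz": 1,"claw": 0},{"x": 0,"y": 0.05,"z": -8,"rx": 0,"ry": 0,"rz": 1,"claw": 0},{"x": 0,"y": 0.05,"z": -8,"rx": 0,"ry": 0,"rz": 1,"claw": 0}]}}

```text
time_s: 11.15
eef_pos: [0.5181, 0.0169, 0.0778]
tool_rot: [[-0.883, 0.47, 0.002], [0.47, 0.883, -0.0], [-0.002, 0.001, -1.0]]
force: [-1.0, -3.5, 4.4]
grip_width: 0.0132
```

```bash
python3 st.py
```

```text
t 11.15 pos [0.5181 0.0169 0.0778] yaw_y 61.98 ft [-0.672  0.127 -0.028] tau7 -0.004 F [-1.  -3.5  4.4] q7 70.9 grip 0.0132
```

>>> {"method": "step_arm", "body": {"steps": [{"x": 0,"y": -0.1,"z": 0.05,"rx": 0,"ry": 0,"rz": -7,"claw": 0},{"x": 0,"y": -0.1,"z": 0.05,"rx": 0,"ry": 0,"rz": -14,"claw": 0},{"x": 0,"y": -0.1,"z": 0.05,"rx": 0,"ry": 0,"rz": -21,"claw": 0},{"x": 0,"y": -0.1,"z": 0.05,"rx": 0,"ry": 0,"rz": -28,"claw": 0},{"x": 0,"y": -0.1,"z": 0.05,"rx": 0,"ry": 0,"rz": -35,"claw": 0},{"x": 0,"y": -0.1,"z": 0.05,"rx": 0,"ry": 0,"rz": -42,"claw": 0},{"x": 0,"y": -0.1,"z": 0.05,"rx": 0,"ry": 0,"rz": -49,"claw": 0},{"x": 0,"y": -0.1,"z": 0.05,"rx": 0,"ry": 0,"rz": -56,"claw": 0},{"x": 0,"y": -0.1,"z": 0.05,"rx": 0,"ry": 0,"rz": -63,"claw": 0},{"x": 0,"y": -0.1,"z": 0.05,"rx": 0,"ry": 0,"rz": -70,"claw": 0},{"x": 0,"y": -0.1,"z": 0.05,"rx": 0,"ry": 0,"rz": -75,"claw": 0},{"x": 0,"y": -0.1,"z": 0.05,"rx": 0,"ry": 0,"rz": -75,"claw": 0}]}}

```text
time_s: 12.15
eef_pos: [0.5169, 0.0162, 0.0777]
tool_rot: [[0.23, 0.973, -0.001], [0.973, -0.23, -0.0], [-0.0, -0.001, -1.0]]
force: [-4.0, -2.0, 7.9]
grip_width: 0.0131
```

```bash
python3 st.py
```

```text
t 12.15 pos [0.5169 0.0162 0.0777] yaw_y -13.32 ft [-0.533  0.818 -0.013] tau7 -1.230 F [-4.  -2.   7.9] q7 10.3 grip 0.0131
```

>>> {"method": "step_arm", "body": {"steps": [{"x": -0.1,"y": 0,"z": 0.05,"rx": 0,"ry": 0,"rz": -7,"claw": 0},{"x": -0.1,"y": 0,"z": 0.05,"rx": 0,"ry": 0,"rz": -14,"claw": 0},{"x": -0.1,"y": 0,"z": 0.05,"rx": 0,"ry": 0,"rz": -21,"claw": 0},{"x": -0.1,"y": 0,"z": 0.05,"rx": 0,"ry": 0,"rz": -28,"claw": 0},{"x": -0.1,"y": 0,"z": 0.05,"rx": 0,"ry": 0,"rz": -35,"claw": 0},{"x": -0.1,"y": 0,"z": 0.05,"rx": 0,"ry": 0,"rz": -42,"claw": 0},{"x": -0.1,"y": 0,"z": 0.05,"rx": 0,"ry": 0,"rz": -45,"claw": 0},{"x": -0.1,"y": 0,"z": 0.05,"rx": 0,"ry": 0,"rz": -45,"claw": 0},{"x": -0.1,"y": 0,"z": 0.05,"rx": 0,"ry": 0,"rz": -45,"claw": 0},{"x": -0.1,"y": 0,"z": 0.05,"rx": 0,"ry": 0,"rz": -45,"claw": 0}]}}

```text
time_s: 12.98
eef_pos: [0.516, 0.0167, 0.0778]
tool_rot: [[0.847, 0.532, -0.001], [0.532, -0.847, 0.0], [-0.0, -0.001, -1.0]]
force: [-3.6, -0.4, 2.4]
grip_width: 0.0131
```

```bash
python3 st.py
```

```text
t 12.98 pos [0.516  0.0167 0.0778] yaw_y -57.85 ft [-0.336  0.577 -0.059] tau7 0.027 F [-3.6 -0.4  2.4] q7 -24.8 grip 0.0131
```

>>> {"method": "step_arm", "body": {"steps": [{"x": -0.1,"y": 0,"z": 0,"rx": 0,"ry": 0,"rz": -4,"claw": 0},{"x": -0.1,"y": 0,"z": 0,"rx": 0,"ry": 0,"rz": -8,"claw": 0},{"x": -0.1,"y": 0,"z": 0,"rx": 0,"ry": 0,"rz": -8,"claw": 0},{"x": -0.1,"y": 0,"z": 0,"rx": 0,"ry": 0,"rz": -8,"claw": 0}]}}

```text
time_s: 13.32
eef_pos: [0.5157, 0.0167, 0.0778]
tool_rot: [[0.912, 0.41, 0.001], [0.41, -0.912, 0.0], [0.001, 0.0, -1.0]]
force: [0.5, -0.2, -0.5]
grip_width: 0.0127
```

```bash
python3 st.py
```

```text
t 13.32 pos [0.5157 0.0167 0.0778] yaw_y -65.80 ft [-0.141 -0.119 -0.072] tau7 -0.235 F [ 0.5 -0.2 -0.5] q7 -31.1 grip 0.0127
```

>>> {"method": "step_arm", "body": {"steps": [{"x": 0,"y": 0,"z": 0,"rx": 0,"ry": 0,"rz": -4,"claw": 0},{"x": 0,"y": 0,"z": 0,"rx": 0,"ry": 0,"rz": -8,"claw": 0},{"x": 0,"y": 0,"z": 0,"rx": 0,"ry": 0,"rz": -8,"claw": 0},{"x": 0,"y": 0,"z": 0,"rx": 0,"ry": 0,"rz": -8,"claw": 0}]}}

```text
time_s: 13.65
eef_pos: [0.5156, 0.0168, 0.0778]
tool_rot: [[0.96, 0.28, 0.0], [0.28, -0.96, 0.0], [0.0, -0.0, -1.0]]
force: [0.8, 0.9, -1.0]
grip_width: 0.0133
```

```bash
python3 st.py
```

```text
t 13.65 pos [0.5156 0.0168 0.0778] yaw_y -73.74 ft [ 0.085 -0.144 -0.042] tau7 -0.224 F [ 0.8  0.9 -1. ] q7 -37.4 grip 0.0133
```

>>> {"method": "step_arm", "body": {"steps": [{"x": 0,"y": 0.05,"z": 0,"rx": 0,"ry": 0,"rz": -4,"claw": 0},{"x": 0,"y": 0.05,"z": 0,"rx": 0,"ry": 0,"rz": -8,"claw": 0},{"x": 0,"y": 0.05,"z": 0,"rx": 0,"ry": 0,"rz": -8,"claw": 0},{"x": 0,"y": 0.05,"z": 0,"rx": 0,"ry": 0,"rz": -8,"claw": 0}]}}

```text
time_s: 13.98
eef_pos: [0.5156, 0.017, 0.0779]
tool_rot: [[0.99, 0.144, 0.0], [0.144, -0.99, -0.0], [0.0, 0.0, -1.0]]
force: [0.7, 0.6, 0.0]
grip_width: 0.0131
```

```bash
python3 st.py
```

```text
t 13.98 pos [0.5156 0.017  0.0779] yaw_y -81.73 ft [-0.041 -0.23  -0.119] tau7 -0.220 F [0.7 0.6 0. ] q7 -43.8 grip 0.0131
```

>>> {"method": "step_arm", "body": {"steps": [{"x": 0,"y": 0,"z": 0,"rx": 0,"ry": 0,"rz": -4,"claw": 0},{"x": 0,"y": 0,"z": 0,"rx": 0,"ry": 0,"rz": -8,"claw": 0},{"x": 0,"y": 0,"z": 0,"rx": 0,"ry": 0,"rz": -8,"claw": 0},{"x": 0,"y": 0,"z": 0,"rx": 0,"ry": 0,"rz": -8,"claw": 0}]}}

```text
time_s: 14.32
eef_pos: [0.5155, 0.0172, 0.0778]
tool_rot: [[1.0, 0.005, 0.0], [0.005, -1.0, 0.0], [0.0, -0.0, -1.0]]
force: [0.4, 1.7, 0.3]
grip_width: 0.0129
```

```bash
python3 st.py
```

```text
t 14.32 pos [0.5155 0.0172 0.0778] yaw_y -89.71 ft [ 0.189 -0.259 -0.071] tau7 -0.219 F [0.4 1.7 0.3] q7 -50.2 grip 0.0129
```

>>> {"method": "step_arm", "body": {"steps": [{"x": 0,"y": 0.05,"z": 0,"rx": 0,"ry": 0,"rz": -4,"claw": 0},{"x": 0,"y": 0.05,"z": 0,"rx": 0,"ry": 0,"rz": -8,"claw": 0},{"x": 0,"y": 0.05,"z": 0,"rx": 0,"ry": 0,"rz": -8,"claw": 0},{"x": 0,"y": 0.05,"z": 0,"rx": 0,"ry": 0,"rz": -8,"claw": 0}]}}

```text
time_s: 14.65
eef_pos: [0.5155, 0.0174, 0.0779]
tool_rot: [[0.991, -0.134, 0.0], [-0.134, -0.991, -0.0], [0.0, 0.0, -1.0]]
force: [1.4, -0.4, -0.7]
grip_width: 0.0132
```

```bash
python3 st.py
```

```text
t 14.65 pos [0.5155 0.0174 0.0779] yaw_y -97.69 ft [-0.025 -0.303  0.304] tau7 -0.581 F [ 1.4 -0.4 -0.7] q7 -56.7 grip 0.0132
```

Nut c came home about 160° on, with the same jump in torque. Releasing it and going to b.

>>> {"method": "step_arm", "body": {"steps": [{"x": 0,"y": 0,"z": 0,"rx": 0,"ry": 0,"rz": 0,"claw": 45},{"x": 0,"y": 0,"z": 0,"rx": 0,"ry": 0,"rz": 0,"claw": 45},{"x": 0,"y": 0,"z": 0,"rx": 0,"ry": 0,"rz": 0,"claw": 45},{"x": 0,"y": 0,"z": 4,"rx": 0,"ry": 0,"rz": 0,"claw": 45},{"x": 0,"y": 0,"z": 8,"rx": 0,"ry": 0,"rz": 7,"claw": 45},{"x": 3,"y": -1,"z": 8,"rx": 0,"ry": 0,"rz": 14,"claw": 45},{"x": 6,"y": -2,"z": 8,"rx": 0,"ry": 0,"rz": 21,"claw": 45},{"x": 9.4,"y": -2.35,"z": 8,"rx": 0,"ry": 0,"rz": 28,"claw": 45},{"x": 9.4,"y": -2.35,"z": 8,"rx": 0,"ry": 0,"rz": 35,"claw": 45},{"x": 9.4,"y": -2.35,"z": 8,"rx": 0,"ry": 0,"rz": 42,"claw": 45},{"x": 9.4,"y": -2.35,"z": 8,"rx": 0,"ry": 0,"rz": 49,"claw": 45},{"x": 9.4,"y": -2.35,"z": 8,"rx": 0,"ry": 0,"rz": 56,"claw": 45}]}}

```text
time_s: 15.65
eef_pos: [0.6091, -0.0065, 0.1576]
tool_rot: [[0.664, 0.748, -0.0], [0.748, -0.664, -0.0], [-0.0, -0.0, -1.0]]
force: [-0.9, -0.5, -0.3]
grip_width: 0.0384
```

>>> {"method": "step_arm", "body": {"steps": [{"x": 0,"y": 0,"z": 0,"rx": 0,"ry": 0,"rz": 7,"claw": 45},{"x": 0,"y": 0,"z": 0,"rx": 0,"ry": 0,"rz": 14,"claw": 45},{"x": 0,"y": 0,"z": 0,"rx": 0,"ry": 0,"rz": 21,"claw": 45},{"x": 0,"y": 0,"z": 0,"rx": 0,"ry": 0,"rz": 28,"claw": 45},{"x": 0,"y": 0,"z": 0,"rx": 0,"ry": 0,"rz": 35,"claw": 45},{"x": 0,"y": 0,"z": 0,"rx": 0,"ry": 0,"rz": 42,"claw": 45},{"x": 0,"y": 0,"z": 0,"rx": 0,"ry": 0,"rz": 49,"claw": 45},{"x": 0,"y": 0,"z": 0,"rx": 0,"ry": 0,"rz": 56,"claw": 45},{"x": 0,"y": 0,"z": 0,"rx": 0,"ry": 0,"rz": 63,"claw": 45},{"x": 0,"y": 0,"z": 0,"rx": 0,"ry": 0,"rz": 67,"claw": 45},{"x": 0,"y": 0,"z": 0,"rx": 0,"ry": 0,"rz": 67,"claw": 45},{"x": 0,"y": 0,"z": 0,"rx": 0,"ry": 0,"rz": 67,"claw": 45}]}}

```text
time_s: 16.65
eef_pos: [0.6092, -0.0063, 0.1578]
tool_rot: [[-0.421, 0.907, -0.0], [0.907, 0.421, 0.0], [0.0, 0.0, -1.0]]
force: [-0.5, 1.0, 0.5]
grip_width: 0.0386
```

```bash
python3 st.py
```

```text
t 16.65 pos [ 0.6092 -0.0063  0.1578] yaw_y 24.88 ft [-0.053  0.061  0.023] tau7 0.386 F [-0.5  1.   0.5] q7 40.1 grip 0.0386
```

>>> {"method": "step_arm", "body": {"steps": [{"x": 0,"y": 0,"z": -3,"rx": 0,"ry": 0,"rz": 1,"claw": 45},{"x": 0,"y": 0,"z": -5.5,"rx": 0,"ry": 0,"rz": 1,"claw": 45},{"x": 0,"y": 0,"z": -7,"rx": 0,"ry": 0,"rz": 1,"claw": 45},{"x": 0,"y": 0,"z": -8,"rx": 0,"ry": 0,"rz": 1,"claw": 45},{"x": 0,"y": 0,"z": -8,"rx": 0,"ry": 0,"rz": 1,"claw": 45},{"x": 0,"y": 0,"z": -8,"rx": 0,"ry": 0,"rz": 1,"claw": 10},{"x": 0,"y": 0,"z": -8,"rx": 0,"ry": 0,"rz": 1,"claw": 0},{"x": 0,"y": 0,"z": -8,"rx": 0,"ry": 0,"rz": 1,"claw": 0},{"x": 0,"y": 0,"z": -8,"rx": 0,"ry": 0,"rz": 1,"claw": 0},{"x": 0,"y": 0,"z": -8,"rx": 0,"ry": 0,"rz": 1,"claw": 0}]}}

```text
time_s: 17.48
eef_pos: [0.6101, -0.0063, 0.0789]
tool_rot: [[-0.438, 0.899, 0.002], [0.899, 0.438, 0.0], [-0.001, 0.002, -1.0]]
force: [-0.3, -1.2, 5.5]
grip_width: 0.0132
```

```bash
python3 st.py
```

```text
t 17.48 pos [ 0.6101 -0.0063  0.0789] yaw_y 26.01 ft [-0.18   0.177  0.018] tau7 0.010 F [-0.3 -1.2  5.5] q7 44.5 grip 0.0132
```

>>> {"method": "step_arm", "body": {"steps": [{"x": 0,"y": 0,"z": 0.05,"rx": 0,"ry": 0,"rz": -7,"claw": 0},{"x": 0,"y": 0,"z": 0.05,"rx": 0,"ry": 0,"rz": -14,"claw": 0},{"x": 0,"y": 0,"z": 0.05,"rx": 0,"ry": 0,"rz": -21,"claw": 0},{"x": 0,"y": 0,"z": 0.05,"rx": 0,"ry": 0,"rz": -28,"claw": 0},{"x": 0,"y": 0,"z": 0.05,"rx": 0,"ry": 0,"rz": -35,"claw": 0},{"x": 0,"y": 0,"z": 0.05,"rx": 0,"ry": 0,"rz": -42,"claw": 0},{"x": 0,"y": 0,"z": 0.05,"rx": 0,"ry": 0,"rz": -49,"claw": 0},{"x": 0,"y": 0,"z": 0.05,"rx": 0,"ry": 0,"rz": -56,"claw": 0},{"x": 0,"y": 0,"z": 0.05,"rx": 0,"ry": 0,"rz": -63,"claw": 0},{"x": 0,"y": 0,"z": 0.05,"rx": 0,"ry": 0,"rz": -70,"claw": 0},{"x": 0,"y": 0,"z": 0.05,"rx": 0,"ry": 0,"rz": -75,"claw": 0},{"x": 0,"y": 0,"z": 0.05,"rx": 0,"ry": 0,"rz": -75,"claw": 0}]}}

```text
time_s: 18.48
eef_pos: [0.6099, -0.0063, 0.0789]
tool_rot: [[0.758, 0.653, 0.001], [0.653, -0.758, -0.001], [0.0, 0.001, -1.0]]
force: [-0.9, -0.6, 4.1]
grip_width: 0.0132
```

```bash
python3 st.py
```

```text
t 18.48 pos [ 0.6099 -0.0063  0.0789] yaw_y -49.25 ft [-0.1    0.143 -0.104] tau7 -1.368 F [-0.9 -0.6  4.1] q7 -17.1 grip 0.0132
```

>>> {"method": "step_arm", "body": {"steps": [{"x": 0,"y": 0,"z": 0.05,"rx": 0,"ry": 0,"rz": -7,"claw": 0},{"x": 0,"y": 0,"z": 0.05,"rx": 0,"ry": 0,"rz": -14,"claw": 0},{"x": 0,"y": 0,"z": 0.05,"rx": 0,"ry": 0,"rz": -21,"claw": 0},{"x": 0,"y": 0,"z": 0.05,"rx": 0,"ry": 0,"rz": -28,"claw": 0},{"x": 0,"y": 0,"z": 0.05,"rx": 0,"ry": 0,"rz": -35,"claw": 0},{"x": 0,"y": 0,"z": 0.05,"rx": 0,"ry": 0,"rz": -42,"claw": 0},{"x": 0,"y": 0,"z": 0.05,"rx": 0,"ry": 0,"rz": -46,"claw": 0},{"x": 0,"y": 0,"z": 0.05,"rx": 0,"ry": 0,"rz": -50,"claw": 0},{"x": 0,"y": 0,"z": 0.05,"rx": 0,"ry": 0,"rz": -50,"claw": 0},{"x": 0,"y": 0,"z": 0.05,"rx": 0,"ry": 0,"rz": -50,"claw": 0}]}}

```text
time_s: 19.32
eef_pos: [0.6097, -0.0061, 0.079]
tool_rot: [[0.988, -0.153, 0.001], [-0.153, -0.988, -0.0], [0.001, 0.0, -1.0]]
force: [1.0, -1.2, 0.6]
grip_width: 0.0131
```

```bash
python3 st.py
```

```text
t 19.32 pos [ 0.6097 -0.0061  0.079 ] yaw_y -98.82 ft [-0.242 -0.242 -0.101] tau7 -0.275 F [ 1.  -1.2  0.6] q7 -58.7 grip 0.0131
```

>>> {"method": "step_arm", "body": {"steps": [{"x": 0,"y": 0,"z": 0,"rx": 0,"ry": 0,"rz": -4,"claw": 0},{"x": 0,"y": 0,"z": 0,"rx": 0,"ry": 0,"rz": -8,"claw": 0},{"x": 0,"y": 0,"z": 0,"rx": 0,"ry": 0,"rz": -8,"claw": 0},{"x": 0,"y": 0,"z": 0,"rx": 0,"ry": 0,"rz": -8,"claw": 0}]}}

```text
time_s: 19.65
eef_pos: [0.6097, -0.0061, 0.079]
tool_rot: [[0.958, -0.288, 0.001], [-0.288, -0.958, -0.0], [0.001, -0.0, -1.0]]
force: [3.3, -0.6, 1.8]
grip_width: 0.0128
```

```bash
python3 st.py
```

```text
t 19.65 pos [ 0.6097 -0.0061  0.079 ] yaw_y -106.76 ft [-0.272 -0.373 -0.059] tau7 -0.258 F [ 3.3 -0.6  1.8] q7 -65.6 grip 0.0128
```

>>> {"method": "step_arm", "body": {"steps": [{"x": 0.05,"y": 0,"z": 0,"rx": 0,"ry": 0,"rz": -4,"claw": 0},{"x": 0.05,"y": 0,"z": 0,"rx": 0,"ry": 0,"rz": -8,"claw": 0},{"x": 0.05,"y": 0,"z": 0,"rx": 0,"ry": 0,"rz": -8,"claw": 0},{"x": 0.05,"y": 0,"z": 0,"rx": 0,"ry": 0,"rz": -8,"claw": 0}]}}

```text
time_s: 19.98
eef_pos: [0.6099, -0.0061, 0.079]
tool_rot: [[0.908, -0.419, 0.0], [-0.419, -0.908, 0.0], [0.0, -0.0, -1.0]]
force: [-0.1, 0.3, 3.8]
grip_width: 0.0129
```

```bash
python3 st.py
```

```text
t 19.98 pos [ 0.6099 -0.0061  0.079 ] yaw_y -114.74 ft [-0.202  0.058 -0.07 ] tau7 -0.257 F [-0.1  0.3  3.8] q7 -72.7 grip 0.0129
```

>>> {"method": "step_arm", "body": {"steps": [{"x": 0,"y": 0,"z": 0.05,"rx": 0,"ry": 0,"rz": -4,"claw": 0},{"x": 0,"y": 0,"z": 0.05,"rx": 0,"ry": 0,"rz": -8,"claw": 0},{"x": 0,"y": 0,"z": 0.05,"rx": 0,"ry": 0,"rz": -8,"claw": 0},{"x": 0,"y": 0,"z": 0.05,"rx": 0,"ry": 0,"rz": -8,"claw": 0}]}}

```text
time_s: 20.32
eef_pos: [0.6098, -0.006, 0.079]
tool_rot: [[0.841, -0.54, -0.0], [-0.54, -0.841, -0.0], [-0.0, 0.0, -1.0]]
force: [1.7, -1.3, -2.5]
grip_width: 0.0134
```

```bash
python3 st.py
```

```text
t 20.32 pos [ 0.6098 -0.006   0.079 ] yaw_y -122.71 ft [-0.283 -0.316  0.109] tau7 -0.451 F [ 1.7 -1.3 -2.5] q7 -79.9 grip 0.0134
```

Nut b is home at about 145°, a torque rise of about 0.19 N m. Releasing it and going to d.

>>> {"method": "step_arm", "body": {"steps": [{"x": 0,"y": 0,"z": 0,"rx": 0,"ry": 0,"rz": 0,"claw": 45},{"x": 0,"y": 0,"z": 0,"rx": 0,"ry": 0,"rz": 0,"claw": 45},{"x": 0,"y": 0,"z": 0,"rx": 0,"ry": 0,"rz": 0,"claw": 45},{"x": 0,"y": 0,"z": 4,"rx": 0,"ry": 0,"rz": 0,"claw": 45},{"x": 0,"y": 0,"z": 8,"rx": 0,"ry": 0,"rz": 7,"claw": 45},{"x": -2,"y": 3,"z": 8,"rx": 0,"ry": 0,"rz": 14,"claw": 45},{"x": -4,"y": 6,"z": 8,"rx": 0,"ry": 0,"rz": 21,"claw": 45},{"x": -6,"y": 9,"z": 8,"rx": 0,"ry": 0,"rz": 28,"claw": 45},{"x": -7,"y": 11.6,"z": 8,"rx": 0,"ry": 0,"rz": 35,"claw": 45},{"x": -7,"y": 11.6,"z": 8,"rx": 0,"ry": 0,"rz": 42,"claw": 45},{"x": -7,"y": 11.6,"z": 8,"rx": 0,"ry": 0,"rz": 49,"claw": 45},{"x": -7,"y": 11.6,"z": 8,"rx": 0,"ry": 0,"rz": 56,"claw": 45}]}}

```text
time_s: 21.32
eef_pos: [0.5394, 0.1111, 0.1594]
tool_rot: [[0.917, 0.4, -0.0], [0.4, -0.917, 0.0], [0.0, -0.0, -1.0]]
force: [0.2, 0.4, 0.5]
grip_width: 0.0386
```

>>> {"method": "step_arm", "body": {"steps": [{"x": 0,"y": 0,"z": 0,"rx": 0,"ry": 0,"rz": 7,"claw": 45},{"x": 0,"y": 0,"z": 0,"rx": 0,"ry": 0,"rz": 14,"claw": 45},{"x": 0,"y": 0,"z": 0,"rx": 0,"ry": 0,"rz": 21,"claw": 45},{"x": 0,"y": 0,"z": 0,"rx": 0,"ry": 0,"rz": 28,"claw": 45},{"x": 0,"y": 0,"z": 0,"rx": 0,"ry": 0,"rz": 35,"claw": 45},{"x": 0,"y": 0,"z": 0,"rx": 0,"ry": 0,"rz": 42,"claw": 45},{"x": 0,"y": 0,"z": 0,"rx": 0,"ry": 0,"rz": 49,"claw": 45},{"x": 0,"y": 0,"z": 0,"rx": 0,"ry": 0,"rz": 56,"claw": 45},{"x": 0,"y": 0,"z": 0,"rx": 0,"ry": 0,"rz": 63,"claw": 45},{"x": 0,"y": 0,"z": 0,"rx": 0,"ry": 0,"rz": 70,"claw": 45},{"x": 0,"y": 0,"z": 0,"rx": 0,"ry": 0,"rz": 76,"claw": 45},{"x": 0,"y": 0,"z": 0,"rx": 0,"ry": 0,"rz": 81,"claw": 45}]}}

```text
time_s: 22.32
eef_pos: [0.5397, 0.1098, 0.1595]
tool_rot: [[-0.248, 0.969, 0.0], [0.969, 0.248, 0.0], [0.0, 0.0, -1.0]]
force: [0.6, -0.8, -0.6]
grip_width: 0.0385
```

>>> {"method": "step_arm", "body": {"steps": [{"x": 0,"y": 0,"z": 0,"rx": 0,"ry": 0,"rz": 0,"claw": 45},{"x": 0,"y": 0,"z": 0,"rx": 0,"ry": 0,"rz": 0,"claw": 45}]}}

```text
time_s: 22.48
eef_pos: [0.5398, 0.1098, 0.1595]
tool_rot: [[-0.24, 0.971, 0.0], [0.971, 0.24, 0.001], [0.001, 0.0, -1.0]]
force: [0.4, 0.2, 0.2]
grip_width: 0.038
```

```bash
python3 st.py
```

```text
t 22.48 pos [0.5398 0.1098 0.1595] yaw_y 13.88 ft [ 0.033  0.025 -0.033] tau7 0.449 F [0.4 0.2 0.2] q7 19.0 grip 0.0380
```

>>> {"method": "step_arm", "body": {"steps": [{"x": 0,"y": 0,"z": -3,"rx": 0,"ry": 0,"rz": 0,"claw": 45},{"x": 0,"y": 0,"z": -5.5,"rx": 0,"ry": 0,"rz": 0,"claw": 45},{"x": 0,"y": 0,"z": -7,"rx": 0,"ry": 0,"rz": 0,"claw": 45},{"x": 0,"y": 0,"z": -8.1,"rx": 0,"ry": 0,"rz": 0,"claw": 45},{"x": 0,"y": 0,"z": -8.1,"rx": 0,"ry": 0,"rz": 0,"claw": 45},{"x": 0,"y": 0,"z": -8.1,"rx": 0,"ry": 0,"rz": 0,"claw": 10},{"x": 0,"y": 0,"z": -8.1,"rx": 0,"ry": 0,"rz": 0,"claw": 0},{"x": 0,"y": 0,"z": -8.1,"rx": 0,"ry": 0,"rz": 0,"claw": 0},{"x": 0,"y": 0,"z": -8.1,"rx": 0,"ry": 0,"rz": 0,"claw": 0},{"x": 0,"y": 0,"z": -8.1,"rx": 0,"ry": 0,"rz": 0,"claw": 0}]}}

```text
time_s: 23.32
eef_pos: [0.5405, 0.1099, 0.0793]
tool_rot: [[-0.242, 0.97, 0.002], [0.97, 0.242, 0.001], [0.0, 0.002, -1.0]]
force: [-0.3, -0.6, 5.9]
grip_width: 0.0132
```

```bash
python3 st.py
```

```text
t 23.32 pos [0.5405 0.1099 0.0793] yaw_y 14.01 ft [-0.223  0.243  0.046] tau7 0.028 F [-0.3 -0.6  5.9] q7 24.1 grip 0.0132
```

>>> {"method": "step_arm", "body": {"steps": [{"x": 0,"y": 0,"z": 0.05,"rx": 0,"ry": 0,"rz": -7,"claw": 0},{"x": 0,"y": 0,"z": 0.05,"rx": 0,"ry": 0,"rz": -14,"claw": 0},{"x": 0,"y": 0,"z": 0.05,"rx": 0,"ry": 0,"rz": -21,"claw": 0},{"x": 0,"y": 0,"z": 0.05,"rx": 0,"ry": 0,"rz": -28,"claw": 0},{"x": 0,"y": 0,"z": 0.05,"rx": 0,"ry": 0,"rz": -35,"claw": 0},{"x": 0,"y": 0,"z": 0.05,"rx": 0,"ry": 0,"rz": -42,"claw": 0},{"x": 0,"y": 0,"z": 0.05,"rx": 0,"ry": 0,"rz": -49,"claw": 0},{"x": 0,"y": 0,"z": 0.05,"rx": 0,"ry": 0,"rz": -56,"claw": 0},{"x": 0,"y": 0,"z": 0.05,"rx": 0,"ry": 0,"rz": -63,"claw": 0},{"x": 0,"y": 0,"z": 0.05,"rx": 0,"ry": 0,"rz": -70,"claw": 0},{"x": 0,"y": 0,"z": 0.05,"rx": 0,"ry": 0,"rz": -75,"claw": 0},{"x": 0,"y": 0,"z": 0.05,"rx": 0,"ry": 0,"rz": -75,"claw": 0}]}}

```text
time_s: 24.32
eef_pos: [0.54, 0.1101, 0.0793]
tool_rot: [[0.877, 0.481, 0.0], [0.481, -0.877, -0.0], [0.0, 0.0, -1.0]]
force: [-2.2, 0.7, 6.1]
grip_width: 0.0132
```

```bash
python3 st.py
```

```text
t 24.32 pos [0.54   0.1101 0.0793] yaw_y -61.26 ft [ 0.045  0.492 -0.069] tau7 -1.300 F [-2.2  0.7  6.1] q7 -36.3 grip 0.0132
```

>>> {"method": "step_arm", "body": {"steps": [{"x": -0.05,"y": 0,"z": 0.05,"rx": 0,"ry": 0,"rz": -7,"claw": 0},{"x": -0.05,"y": 0,"z": 0.05,"rx": 0,"ry": 0,"rz": -14,"claw": 0},{"x": -0.05,"y": 0,"z": 0.05,"rx": 0,"ry": 0,"rz": -21,"claw": 0},{"x": -0.05,"y": 0,"z": 0.05,"rx": 0,"ry": 0,"rz": -28,"claw": 0},{"x": -0.05,"y": 0,"z": 0.05,"rx": 0,"ry": 0,"rz": -35,"claw": 0},{"x": -0.05,"y": 0,"z": 0.05,"rx": 0,"ry": 0,"rz": -42,"claw": 0},{"x": -0.05,"y": 0,"z": 0.05,"rx": 0,"ry": 0,"rz": -46,"claw": 0},{"x": -0.05,"y": 0,"z": 0.05,"rx": 0,"ry": 0,"rz": -50,"claw": 0},{"x": -0.05,"y": 0,"z": 0.05,"rx": 0,"ry": 0,"rz": -50,"claw": 0},{"x": -0.05,"y": 0,"z": 0.05,"rx": 0,"ry": 0,"rz": -50,"claw": 0}]}}

```text
time_s: 25.15
eef_pos: [0.5397, 0.1105, 0.0794]
tool_rot: [[0.935, -0.355, 0.001], [-0.355, -0.935, 0.0], [0.0, -0.001, -1.0]]
force: [1.7, 1.7, -1.1]
grip_width: 0.0128
```

```bash
python3 st.py
```

```text
t 25.15 pos [0.5397 0.1105 0.0794] yaw_y -110.81 ft [ 0.248 -0.349 -0.007] tau7 -0.288 F [ 1.7  1.7 -1.1] q7 -77.5 grip 0.0128
```

>>> {"method": "step_arm", "body": {"steps": [{"x": 0,"y": 0,"z": 0,"rx": 0,"ry": 0,"rz": -4,"claw": 0},{"x": 0,"y": 0,"z": 0,"rx": 0,"ry": 0,"rz": -7,"claw": 0},{"x": 0,"y": 0,"z": 0,"rx": 0,"ry": 0,"rz": -7,"claw": 0},{"x": 0,"y": 0,"z": 0,"rx": 0,"ry": 0,"rz": -7,"claw": 0}]}}

```text
time_s: 25.48
eef_pos: [0.5397, 0.1105, 0.0794]
tool_rot: [[0.885, -0.466, 0.001], [-0.466, -0.885, 0.001], [0.0, -0.001, -1.0]]
force: [2.4, 2.0, -1.2]
grip_width: 0.0133
```

```bash
python3 st.py
```

```text
t 25.48 pos [0.5397 0.1105 0.0794] yaw_y -117.75 ft [ 0.456 -0.487  0.227] tau7 -0.426 F [ 2.4  2.  -1.2] q7 -83.7 grip 0.0133
```

The torque has risen here too. I'll confirm it's the stop with a small 3° nudge, which is safe given the small torque.

>>> {"method": "step_arm", "body": {"steps": [{"x": 0,"y": 0,"z": 0,"rx": 0,"ry": 0,"rz": -3,"claw": 0},{"x": 0,"y": 0,"z": 0,"rx": 0,"ry": 0,"rz": -3,"claw": 0},{"x": 0,"y": 0,"z": 0,"rx": 0,"ry": 0,"rz": -3,"claw": 0}]}}

```text
time_s: 25.73
eef_pos: [0.5397, 0.1105, 0.0794]
tool_rot: [[0.859, -0.511, 0.001], [-0.511, -0.859, 0.001], [0.0, -0.001, -1.0]]
force: [3.3, 2.9, -0.7]
grip_width: 0.0127
```

```bash
python3 st.py
```

```text
t 25.73 pos [0.5397 0.1105 0.0794] yaw_y -120.76 ft [ 0.659 -0.66   0.294] tau7 -0.485 F [ 3.3  2.9 -0.7] q7 -86.4 grip 0.0127
```

>>> {"method": "step_arm", "body": {"steps": [{"x": 0,"y": 0,"z": 0,"rx": 0,"ry": 0,"rz": 0,"claw": 45},{"x": 0,"y": 0,"z": 0,"rx": 0,"ry": 0,"rz": 0,"claw": 45},{"x": 0,"y": 0,"z": 0,"rx": 0,"ry": 0,"rz": 0,"claw": 45},{"x": 0,"y": 0,"z": 4,"rx": 0,"ry": 0,"rz": 0,"claw": 45},{"x": 0,"y": 0,"z": 8,"rx": 0,"ry": 0,"rz": 0,"claw": 45},{"x": 0,"y": 0,"z": 12,"rx": 0,"ry": 0,"rz": 0,"claw": 45},{"x": -3,"y": -2,"z": 15,"rx": 0,"ry": 0,"rz": 0,"claw": 45},{"x": -6,"y": -5,"z": 18,"rx": 0,"ry": 0,"rz": 0,"claw": 45},{"x": -9,"y": -8,"z": 20,"rx": 0,"ry": 0,"rz": 0,"claw": 45},{"x": -12,"y": -11,"z": 20,"rx": 0,"ry": 0,"rz": 0,"claw": 45},{"x": -14,"y": -14,"z": 20,"rx": 0,"ry": 0,"rz": 0,"claw": 45},{"x": -16,"y": -17,"z": 20,"rx": 0,"ry": 0,"rz": 0,"claw": 45}]}}

```text
time_s: 26.73
eef_pos: [0.4185, 0.0042, 0.2739]
tool_rot: [[0.857, -0.515, -0.024], [-0.515, -0.857, 0.002], [-0.022, 0.011, -1.0]]
force: [-0.6, 0.1, -0.4]
grip_width: 0.0384
```

>>> {"method": "step_arm", "body": {"steps": [{"x": 0,"y": -4,"z": 0,"rx": 0,"ry": 0,"rz": 0,"claw": 45},{"x": 0,"y": -8,"z": 0,"rx": 0,"ry": 0,"rz": 0,"claw": 45},{"x": 0,"y": -12,"z": 0,"rx": 0,"ry": 0,"rz": 0,"claw": 45},{"x": 0,"y": -12,"z": 0,"rx": 0,"ry": 0,"rz": 0,"claw": 45},{"x": 0,"y": -12,"z": 0,"rx": 0,"ry": 0,"rz": 0,"claw": 45}]}}

```text
time_s: 27.15
eef_pos: [0.4186, -0.1154, 0.2736]
tool_rot: [[0.856, -0.516, -0.025], [-0.516, -0.857, 0.007], [-0.025, 0.006, -1.0]]
force: [0.3, 0.9, 0.4]
grip_width: 0.0386
```

```bash
python3 st.py; python3 fit.py 2>/dev/null
```

```text
t 27.15 pos [ 0.4186 -0.1154  0.2736] yaw_y -121.06 ft [ 0.072 -0.033 -0.023] tau7 -0.211 F [0.3 0.9 0.4] q7 -127.7 grip 0.0386
filter [0.5772 0.053 ] -14.1 -79.93623837773022
a nut [0.6354 0.0879] bar ang 6 off (0, 0) cost 84.8 per cam [4, 4]
b nut [ 0.612  -0.0052] bar ang -27 off (0, 0) cost 74.2 per cam [-30, -24]
c nut [0.5189 0.0181] bar ang 6 off (0, 0.002) cost 80.9 per cam [-2, 6]
d nut [0.5423 0.1113] bar ang -18 off (0, 0) cost 79.6 per cam [-26, -18]
```

View pics/fit.png

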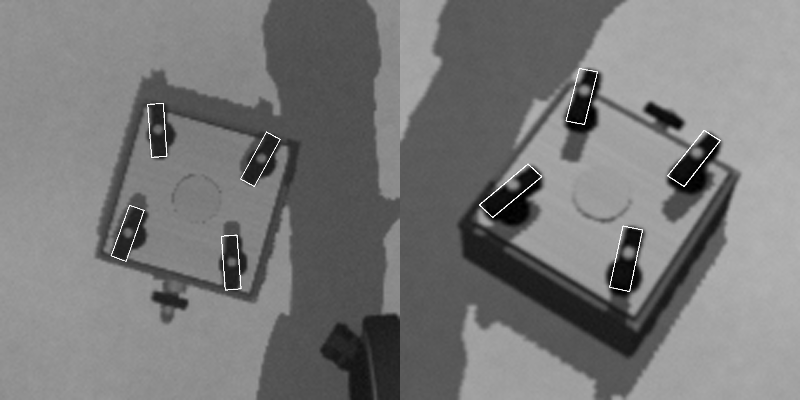

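The outlines match where each bar should spring back to after release (a about +4°, b about -28°, c about +2°, d about -22°). So the grips didn't slip, and the arm is clear. One check of the loose things, then I hand in.

```bash
python3 - <<'E'
from h import *
c=capture("top")
for th in("bowl","jug","bottle"):
    for r in place_of(c,th)[:1]: v,u=r["point"]; print(th,round(r["p"],2),np.round(atz(c,(u,v),0),4))
print(ctrl.sign_off())
E
```

```text
bowl 0.96 [ 0.429  -0.2735  0.    ]
jug 0.73 [0.4604 0.3297 0.    ]
bottle 0.61 [ 0.6794 -0.3372  0.    ]
the job is handed in; nothing more can be done
None
```

I tightened all four nuts in cross order (a, c, b, d), let go, and handed the job in at about 27 s of the 72 s allowed. The sign-off gives no verdict.

| Nut | Turned to the stop (about) | Torque rise at the stop |
|---|---|---|
| a | 170° | 0.26–0.33 N m |
| c | 155° | 0.36–0.37 N m |
| b | 145° | 0.18–0.19 N m |
| d | 130° | 0.14–0.23 N m, then more on a 3° check nudge |

- **Torque:** I estimate the peak on any nut at about 0.45 N m, or about 0.17 rad past the stop, under the 0.25 rad limit. The two torque readings (wrist sensor and last joint) disagreed by up to about 0.1 N m, but both rose at every stop.
- **After release:** in the last pictures each bar lay within a few degrees of where it should spring back to, so the grips did not slip and the arm was clear.
- **Bowl, jug and bottle:** the network placed them 7–11 mm from the first look. That is probably detector error, since the arm never went near them except well above the jug on the first move.
- **Plate:** I could not measure its height or level in the pictures, so the nuts' stops are the only sign that it is seated.
- **Camera error:** the nuts turned out to lie 2–3 mm from where the cameras put them. I corrected for this by feel on nuts a and c and allowed for it on b and d.

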